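# Clear the upturned disc sander and lock its trigger on

### The arm

A 7-joint arm with a two-finger parallel gripper is mounted at the origin on a cart in front of the work surface, level with it; the furniture and walls round the work are solid. World frame = base frame: x ahead of the robot, y to its left, z up, the work surface at z = 0. Lengths are in mm, angles in rad, forces in N, time in s.
With the tool pointing down it reaches from about 350 to 900 mm from the base axis. Payload 19.9 kg.
Tool frame: the origin (TCP) lies on the centre line of the jaws, within the pads' length; the fingertips stand 22 mm ahead of it and the grasp point (between the pads) lies 3 mm ahead of it; z points along the fingers, x is the direction in which the jaws open and shut, and the axes are right-handed (so a half turn about z gives the same grasp; the last joint's range is limited). The gripper opens to 94 mm and grips with 3 to 60 N. Pads are 16 mm wide; open, the fingers measure 119 mm over their backs; the gripper's body (75 mm by 177 mm) begins 78 mm behind the grasp point.
Start: joints at [1.222, 0.417, -0.01, 1.614, 0.005, 1.111, -0.053], TCP at [188.751, -595.797, 227.425] pointing down, gripper open.
Joint ranges: [-2.81, 2.81], [-0.39, 2.02], [-1.27, 1.25], [0.06, 2.57], [-1.19, 4.33], [0.19, 2], [-2.82, 2.82]. Speed limits (rad/s): [1.89, 1.89, 2.39, 2.39, 3.01, 3.01, 3.01].

### API

Orientations are given as [roll, pitch, yaw] about the fixed x, y, z axes, in that order (R = Rz(yaw) Ry(pitch) Rx(roll)).
In Python, from bench import robot gives the robot as it stands. The module is installed in compiled form; this text tells all that it offers.
- The arm moves only by the tool move_arm, never from a script. Its argument "motion" is text: rows parted by semicolons, each of 5 numbers parted by spaces: the shift along the tool's x, y, z in mm, then the turn about the tool's z in rad, then the finger opening in mm, from 0 to 94. A call has 1 to 12 rows; each row is the pose to reach, as a shift and turn from the pose measured when the call began, along the tool's axes at that moment; what a row does not reach only later rows make up. A row lasts 1/12 s, in which the tool goes at most 41.7 mm and 7.16 degrees, less where a joint would pass 70% of its speed; a pose out of reach is approached as far as the arm can. A call with a gripper value outside its range is refused whole. The fingers move at their own pace and stop on an object; "force" is the grip in N (left out, the last holds). Time passes only in rows, so rows that repeat a pose let the fingers close. It gives the time, the measured TCP pose, the force and the opening at its end, in the units of the state.
- robot.get_obs(): the state, without advancing time (a new reading comes with each control period).
- robot.grab_frame(name): name is "scene" or "top"; returns the picture (400x640x3 uint8, red, green, blue); there is no depth.
- robot.camera_info(name): a dict with "fx", "fy", "cx", "cy" (pixels), "R" (3x3) and "t" (3): a world point X has camera coordinates R X + t. Camera axes: x right, y down, z forward; pixel columns grow to the right and rows downward; lengths in mm; the calibration is good to about 2 mm. A picture is of the moment at which its call begins. camera_info takes no time and is no camera call.
- robot.close_job(): hands the job in, once; it reports no verdict.
The state is a dict: "time": time; "joint_positions": joint angles; "joint_velocities": joint speeds; "joint_torque": joint torques, N m; "eef_pos": TCP position; "tcp_rot": TCP orientation; "ft_force": force on the tool from outside, world axes, zero at the start; "wrist_torque": the same for the moment, N m; "width": finger opening in mm.
Only numpy, scipy, OpenCV 4.12 (cv2) and the standard library are available. Lean on these libraries where they do the work, as an engineer would, in place of code of your own. Each camera call takes 0.05 s, during which the arm holds its last target. There are 200 camera calls.

### The job

Get the upturned sander ready for foot-switch work: first take the cedar offcut off its disc and set it down flat, same way up, on the bare bench top clear of the stand. Then squeeze the sander's trigger, push in the lock-on button on its side while the trigger is held, and ease the trigger so that the lock keeps it on by itself. Do not squeeze the trigger while the offcut is still on the disc, and leave the other things on the bench where they are.

Things in the scene. Friction and masses are not known exactly. Their poses are not given: they have to be found in the camera images.
- sander_stand: Fixed plywood base (x -75..75, y -197..173, 18 mm thick) carrying a grey angle sander, disc upward. Origin: on the bench (z = 0) under the tool's axis; +y from tail to disc, -x the front (button side, roughly towards the robot). Grip: x -25..25, y -187..-35, z 51..113 mm; barrel of radius 35 mm round z = 82 ahead of it, U-bolt over it at y 22, up to z 123; disc centre y 115.
- disc_top (a point): Centre of the upper face of the horizontal abrasive disc, diameter 125 mm, 145 mm above the bench. The disc does not turn.
- block_center (a point): Centre of the cedar offcut, a plain wooden block 56 x 80 x 40 mm (its own x, y, z), 0.1 to 0.21 kg, lying flat on the disc at the start at any yaw, its 40 mm side upright. Lying on the bench its centre is 20 mm up.
- trigger_face (a point): Centre of the upper face of the trigger, a black ribbed rounded paddle on top of the grip, 36 mm wide (stand's x), 66 mm long (stand's y). This face is 129 mm above the bench at rest and sinks straight down to 119 mm when fully squeezed. Axes as the stand's.
- button_face (a point): Centre of the outer face of the lock-on button, black, round, 18 mm across, on the front (-x) flank of the grip below the middle of the trigger (same y in the stand's frame), 99 mm above the bench. At rest it stands 9 mm proud (stand x = -34 mm); it goes straight in along the stand's +x, at most 7 mm. Axes as the stand's. The flush discs on the barrel are brush caps and do nothing.
- sander_trigger (a joint): Travel of the trigger, m: 0 at rest, 0.010 fully squeezed. Its spring pushes back with 3 N at rest, 7 N fully squeezed. Held by the lock it stands at about 0.005.
- sander_button (a joint): Travel of the lock-on button, m: 0 out, 0.007 fully in; spring 1.6 to 4 N. It is blocked after 1 mm unless the trigger is squeezed beyond 0.0085; then it goes right in. If the trigger is eased before the button is let go, a hook inside holds both: button at about 0.0055, trigger at about 0.005. Squeezing the trigger fully again frees the button.
- steel_square: Bystander: wooden-stocked try square lying on the bench, 97 x 140 x 17 mm; origin under its centre.
- measure: Bystander: yellow tape measure standing on the bench to the right of the stand, 51 x 89 x 64 mm; origin under its centre. The bench top in front of it, from it towards the robot, is bare. A guitar lies further right, at the end of the bench.
- tape_roll: Bystander: roll of masking tape lying flat, 96 mm across, 25 mm high; origin under its centre.
Not all that is in view belongs to the job. Leave any blue or turquoise look-alike of the part that bears block_center alone.

How it is judged (in metres and radians):
On the way, in this order (a step that is already met when the one before it is completed fails the run):
1. the cedar offcut lies flat on the bare bench top, clear of the stand, let go and still (height (world z) of block_center between 0.014 and 0.027 m and angle between block_center's own z axis and vertical below 0.12 rad and contact force between cedar_block and the fingers below 0.05 N and contact force between cedar_block and sander_stand below 0.05 N and linear speed of cedar_block below 0.02 m/s), for 0.2 s.
2. the trigger is fully squeezed and the lock-on button pushed in at the same time (value of joint sander_trigger above 0.0078 m and value of joint sander_button above 0.0048 m), for 0.05 s.
At the end, for the whole second after the job is handed in: The trigger stays held by its lock (travel 3.5 to 7.5 mm) with the lock-on button in (more than 4.2 mm), untouched by the robot; the cedar offcut lies still and flat (within 7 degrees), same way up, on the bench top itself, not touching the stand (value of joint sander_trigger between 0.0035 and 0.0075 m and value of joint sander_button above 0.0042 m and height (world z) of block_center between 0.014 and 0.027 m and angle between block_center's own z axis and vertical below 0.12 rad and linear speed of cedar_block below 0.02 m/s and contact force between cedar_block and sander_stand below 0.05 N).
It fails at once if the trigger is squeezed while the offcut is still on the disc (value of joint sander_trigger above 0.003 m and contact force between cedar_block and sander_stand above 0.05 N).
It fails at once if the offcut is let fall instead of set down (linear speed of cedar_block above 0.75 m/s and contact force between cedar_block and the fingers below 0.05 N).
It fails at once if the try square, tape measure or tape roll is pushed more than 20 mm (distance of any of steel_square, measure, tape_roll from where it was at the start of the episode above 0.02 m).
It also fails if it takes over 54 s, if anything falls off the work surface, if the arm or the gripper's body presses on something with over 40 N, if the wrist force passes 120 N, or if a joint passes its speed limit or range.

## Working session

There is one attempt and no reset: what is moved stays moved. The work goes in short steps, Python scripts to look and compute and a tool call to move; the robot and the scene stay as the last step left them, time stands still between calls to the robot, and variables do not carry over. Pictures are saved under pics/ and viewed, about 8 in all and at most 12, crops included, and the job is handed in when it is done.

Besides the shell and the picture viewer there is one more tool, called in YAML: its name, and indented under it one key for each argument. move_arm: Moves the arm, as the interface text tells. Its arguments: {"type":"object","properties":{"motion":{"type":"string"},"force":{"type":"number"}},"required":["motion"]}

```bash
mkdir -p pics; python3 - <<'E'
from bench import robot
import cv2,numpy as np
for n in("scene","top"):
    f=robot.grab_frame(n);cv2.imwrite(f"pics/{n}0.png",f[:,:,::-1])
    c=robot.camera_info(n);R=np.array(c["R"]);print(n,c["fx"],c["cx"],c["cy"],(-R.T@np.array(c["t"])).round(),R.round(3).tolist())
o=robot.get_obs();print(o["time"],o["eef_pos"],o["tcp_rot"],o["width"],o["ft_force"])
E
```

```text
scene 470.7087234739904 322.2566497754224 199.66438094939994 [ 79. 645. 967.] [[-0.832, -0.555, -0.006], [-0.401, 0.609, -0.685], [0.384, -0.567, -0.729]]
top 391.5556933922587 315.5566039146616 199.98035867547657 [ 366.   11. 1313.] [[-0.017, -1.0, -0.006], [-0.99, 0.018, -0.137], [0.138, 0.004, -0.99]]
0.1 [ 188.66618093 -595.54332626  226.92719344] [ 3.14151719e+00  1.02471101e-03 -1.26399200e+00] 93.7397125484635 [ 0.53408615 -0.44958054  0.96586934]
```

View pics/scene0.png

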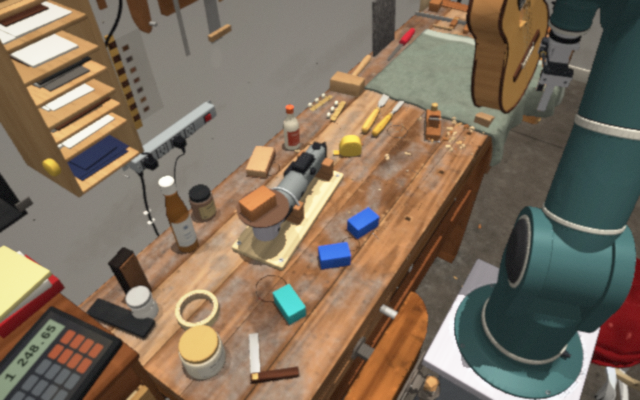

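View pics/top0.png

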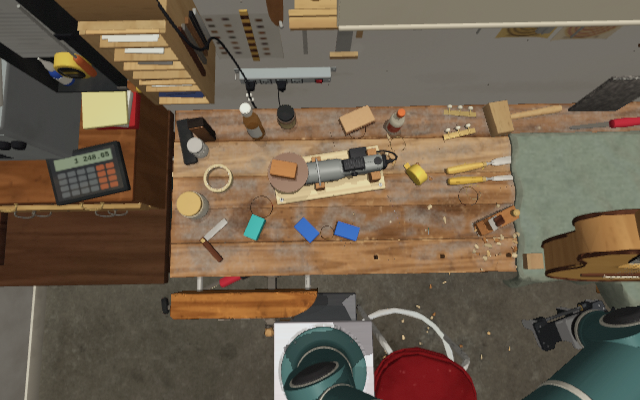

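Candidates for the offcut are the brown block on the disc (top 284,169; scene 258,203), a tan block behind the stand (357,119), and blue/turquoise look-alikes (346,231), (306,230), (255,227). The one on the disc fits the description. I'll confirm it in an enlarged crop.

```bash
python3 - <<'E'
import cv2,numpy as np
a=cv2.imread("pics/top0.png")[140:205,260:400];b=cv2.imread("pics/scene0.png")[130:270,225:365]
a=cv2.resize(a,(784,364),interpolation=cv2.INTER_CUBIC)
cv2.imwrite("pics/c1.png",a)
cv2.imwrite("pics/c2.png",cv2.resize(b,(588,588),interpolation=cv2.INTER_CUBIC))
E
```

```text
(no output)
```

View pics/c1.png

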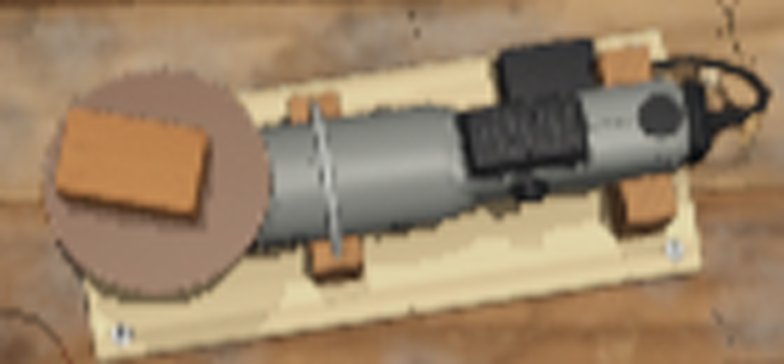

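View pics/c2.png

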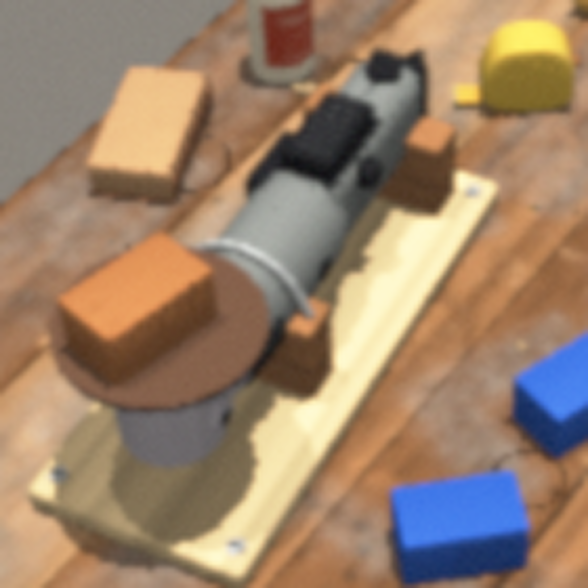

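The crops confirm the orange-brown block on the round disc, corners at c1 (72,107),(208,130),(197,208),(57,190). The trigger is the black ribbed pad at c1 (525,137), with the black button below it at (530,188). Next I turn these into positions.

```bash
cat > h.py <<'E'
from bench import robot
import numpy as np,cv2
def pix(n,u,v,z):
    c=robot.camera_info(n);R=np.array(c["R"]);t=np.array(c["t"])
    d=R.T@[(u-c["cx"])/c["fx"],(v-c["cy"])/c["fy"],1];o=-R.T@t
    return o+d*(z-o[2])/d[2]
def proj(n,X):
    c=robot.camera_info(n);p=np.array(X)@np.array(c["R"]).T+np.array(c["t"])
    return p[...,:2]/p[...,2:]*[c["fx"],c["fy"]]+[c["cx"],c["cy"]]
def show(n,fn,u0,v0,w,h,s):
    f=robot.grab_frame(n)[v0:v0+h,u0:u0+w,::-1]
    cv2.imwrite(fn,cv2.resize(f,None,fx=s,fy=s,interpolation=cv2.INTER_CUBIC))
E
python3 - <<'E'
from h import *
T=lambda x,y,z:pix("top",260+x/5.6,140+y/5.6,z)
S=lambda x,y,z:pix("scene",225+x/4.2,130+y/4.2,z)
for f,l in((T,dict(blk=[(72,107,185),(208,130,185),(197,208,185),(57,190,185)],disc=[(157,184,145),(44,184,145),(270,184,145)],trig=[(525,137,129)],btn=[(530,188,99)],base=[(95,358,18),(700,265,18),(658,30,18)],scr=[(122,333,18),(675,248,18)])),
 (S,dict(blk=[(60,297,185),(165,233,185),(215,275,185),(110,345,185)],disc=[(160,322,145)],trig=[(322,143,129)],btn=[(371,170,99)],base=[(30,498,18),(240,580,18),(497,188,18)],scr=[(60,475,18),(236,547,18),(472,190,18)]))):
  for k,v in l.items():
    p=np.array([f(*q)[:2] for q in v]);print(k,p.round(0).tolist(),p.mean(0).round(0))
E
```

```text
blk [[647.0, 139.0], [633.0, 67.0], [591.0, 73.0], [602.0, 147.0]] [619. 106.]
disc [[613.0, 97.0], [614.0, 159.0], [612.0, 36.0]] [613.  97.]
trig [[639.0, -105.0]] [ 639. -105.]
btn [[617.0, -110.0]] [ 617. -110.]
base [[535.0, 144.0], [585.0, -218.0], [730.0, -199.0]] [616. -91.]
scr [[550.0, 128.0], [595.0, -204.0]] [572. -38.]
blk [[647.0, 143.0], [630.0, 73.0], [587.0, 83.0], [602.0, 155.0]] [616. 113.]
disc [[616.0, 101.0]] [616. 101.]
trig [[637.0, -85.0]] [637. -85.]
btn [[616.0, -107.0]] [ 616. -107.]
base [[675.0, 172.0], [533.0, 150.0], [583.0, -211.0]] [597.  37.]
scr [[671.0, 149.0], [550.0, 133.0], [596.0, -199.0]] [606.  27.]
```

Stand pose fits: origin about (632,-13), yaw about 0.137, with the disc predicted at (616,101) and measured at (614,99). The block comes out smaller than stated, about 43x74, so I'll overlay the models to check.

```bash
cat >> h.py <<'E'
def stand(P,o=(632,-13),yaw=.137):
    P=np.atleast_2d(np.array(P,float));c,s=np.cos(yaw),np.sin(yaw)
    return np.c_[o[0]+c*P[:,0]-s*P[:,1],o[1]+s*P[:,0]+c*P[:,1],P[:,2]]
def rect(c,yaw,a,b,z):
    q=np.array([(-a,-b),(a,-b),(a,b),(-a,b)])/2;C,S=np.cos(yaw),np.sin(yaw)
    return np.c_[c[0]+C*q[:,0]-S*q[:,1],c[1]+S*q[:,0]+C*q[:,1],np.full(4,z)]
def overlay(n,img,u0,v0,s,polys):
    for P,col in polys:
        p=(proj(n,P)-[u0,v0]+.5)*s
        cv2.polylines(img,[np.int32(p*8)],True,col,1,cv2.LINE_AA,3)
E
python3 - <<'E'
from h import *
th=np.linspace(0,6.28,40)
circ=np.c_[62.5*np.cos(th),115+62.5*np.sin(th),145+0*th]
pol=[(stand([(-75,-197,18),(75,-197,18),(75,173,18),(-75,173,18)]),(0,0,255)),(stand(circ),(0,255,0)),
(stand([(-18,-125,129),(18,-125,129),(18,-59,129),(-18,-59,129)]),(255,255,0)),
(stand(np.c_[-34+0*th,-92+9*np.cos(th),99+9*np.sin(th)]),(255,0,255)),
(rect((618,109),-.193,56,80,185),(255,0,0)),(rect((618,109),-.193,56,80,145),(255,0,0))]
out=[]
for n,u0,v0,w,h,s in(("top",262,140,135,65,5.8),):
    i=cv2.resize(cv2.imread("pics/top0.png")[v0:v0+h,u0:u0+w],None,fx=s,fy=s,interpolation=cv2.INTER_CUBIC)
    overlay(n,i,u0,v0,s,pol);out.append(i)
n,u0,v0,w,h,s="scene",228,135,120,135,4.4
i=cv2.imread("pics/scene0.png")[v0:v0+h,u0:u0+w];i=cv2.resize(i,None,fx=s,fy=s,interpolation=cv2.INTER_CUBIC);overlay(n,i,u0,v0,s,pol)
cv2.imwrite("pics/ov_top.png",out[0]);
a=cv2.resize(out[0],(600*out[0].shape[1]//out[0].shape[1],int(out[0].shape[0]*600/out[0].shape[1])));b=i[:, :]
b=cv2.resize(b,None,fx=310/b.shape[0],fy=310/b.shape[0]) if 0 else b
b=b[:, :]
cv2.imwrite("pics/ov_scene.png",b)
E
```

```text
(no output)
```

View pics/ov_top.png

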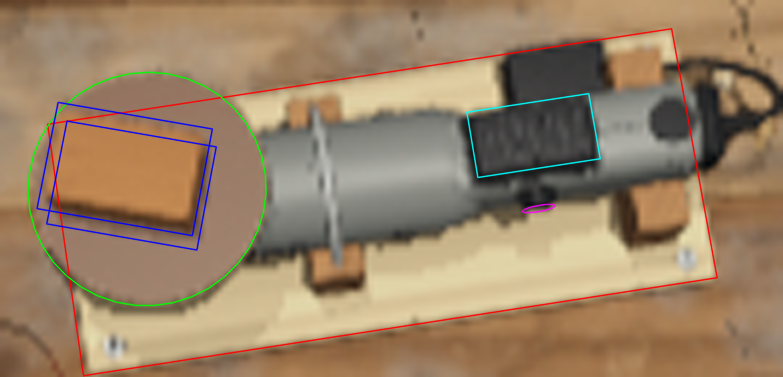

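View pics/ov_scene.png

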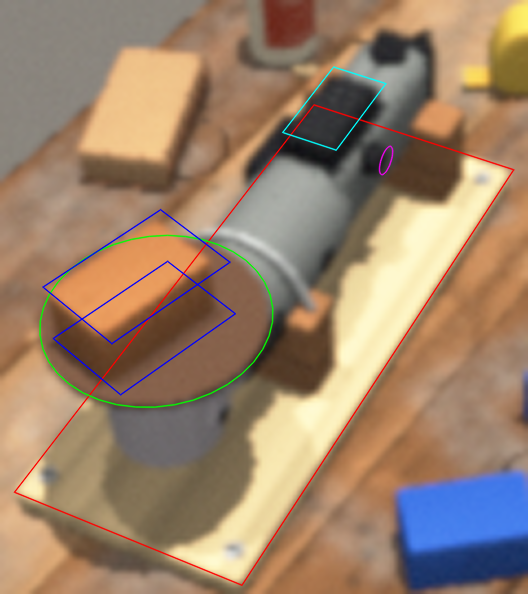

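Stand, disc and trigger fit well in both views. The block looks a bit smaller than stated, which works with the jaws at 94 mm. Moving above it now.

move_arm:
  motion: "-90 -104 -40 -0.18 94;-180 -208 -40 -0.36 94;-270 -312 -40 -0.54 94;-360 -416 -40 -0.72 94;-450 -520 -40 -0.9 94;-539 -623 -40 -1.07 94;-539 -623 -40 -1.07 94;-539 -623 -40 -1.07 94;-539 -623 -40 -1.07 94;-539 -623 -40 -1.07 94;-539 -623 -40 -1.07 94;-539 -623 -40 -1.07 94"

```text
time: 1.1
eef_pos: [449.6, -169.6, 258.5]
tcp_rot: [-3.141, 0.001, -0.194]
ft_force: [1.5, -1.0, 0.3]
width: 94.1
```

```bash
cat >> h.py <<'E'
from scipy.spatial.transform import Rotation as Ro
def rel(x,y,z,yaw):
    o=robot.get_obs();R=Ro.from_euler("xyz",o["tcp_rot"])
    d=R.inv().apply(np.array([x,y,z])-o["eef_pos"])
    t=(o["tcp_rot"][2]-yaw+np.pi/2)%np.pi-np.pi/2
    print("t",round(o["time"],2),"pos",o["eef_pos"].round(1),"rot",o["tcp_rot"].round(3),"w",round(o["width"],1),"F",o["ft_force"].round(1),"-> shift",d.round(1),"turn",round(t,3))
E
python3 -c "
from h import *
rel(620,107,260,-.193)"
```

```text
t 1.1 pos [ 449.6 -169.6  258.5] rot [-3.141e+00  1.000e-03 -1.940e-01] w 94.1 F [ 1.5 -1.   0.3] -> shift [ 113.8 -304.3   -1.4] turn -0.001
```

move_arm:
  motion: "114 -304 0 0 94;114 -304 0 0 94;114 -304 0 0 94;114 -304 0 0 94;114 -304 0 0 94;114 -304 0 0 94;114 -304 0 0 94;114 -304 0 0 94;114 -304 0 0 94;114 -304 0 0 94;114 -304 0 0 94;114 -304 0 0 94"

```text
time: 2.1
eef_pos: [619.9, 105.3, 258.6]
tcp_rot: [3.141, 0.001, -0.196]
ft_force: [-0.2, -0.2, 0.0]
width: 94.0
```

```bash
python3 -c "
from h import *
rel(620,107,175,-.193)
show('scene','pics/s1.png',200,100,160,170,3.5)"
```

```text
t 2.1 pos [619.9 105.3 258.6] rot [ 3.141e+00  1.000e-03 -1.960e-01] w 94.0 F [-0.2 -0.2  0. ] -> shift [-0.2 -1.7 83.6] turn -0.003
```

View pics/s1.png

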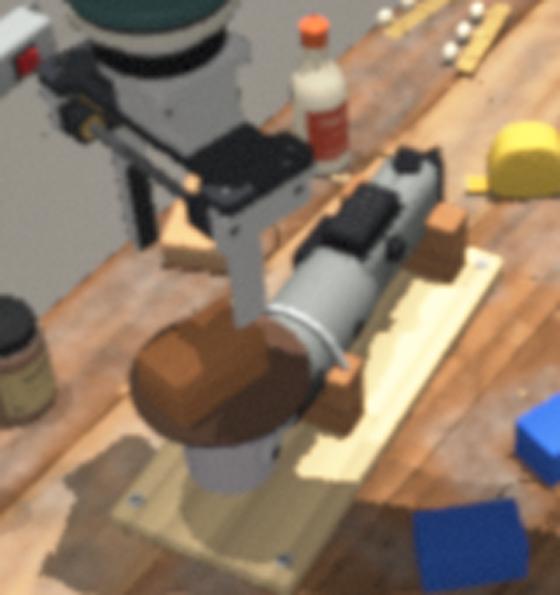

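The gripper is over the block with the jaws spanning its short side. Descend, then close.

move_arm:
  motion: "0 -2 30 0 94;0 -2 50 0 94;0 -2 65 0 94;0 -2 75 0 94;0 -2 84 0 94;0 -2 84 0 94;0 -2 84 0 40;0 -2 84 0 20;0 -2 84 0 20;0 -2 84 0 20;0 -2 84 0 20;0 -2 84 0 20"
  force: 20

```text
time: 3.15
eef_pos: [620.4, 107.2, 175.0]
tcp_rot: [3.142, -0.0, -0.196]
ft_force: [-0.6, -0.5, 0.4]
width: 57.3
```

move_arm:
  motion: "0 0 0 0 20;0 0 -10 0 20;0 0 -25 0 20;0 0 -45 0 20;0 0 -65 0 20;0 0 -85 0 20;0 0 -85 0 20"

```text
time: 3.73
eef_pos: [621.6, 107.8, 264.6]
tcp_rot: [-3.14, -0.005, -0.196]
ft_force: [-0.0, 0.2, -1.2]
width: 44.8
```

```bash
python3 -c "
from h import *
print([pix('top',*p,0).round() for p in((415,174),(395,218),(410,218),(358,231),(390,270))])
p=pix('top',400,218,0)
rel(p[0],p[1],260,-.193)
show('top','pics/t2.png',270,130,200,150,4)"
```

```text
[array([ 632., -326.,    0.]), array([ 483., -251.,    0.]), array([ 482., -301.,    0.]), array([ 441., -125.,    0.]), array([ 311., -226.,    0.])]
t 3.73 pos [621.6 107.8 264.6] rot [-3.14  -0.005 -0.196] w 44.8 F [-0.   0.2 -1.2] -> shift [-63.7 395.1   3.5] turn -0.003
```

View pics/t2.png

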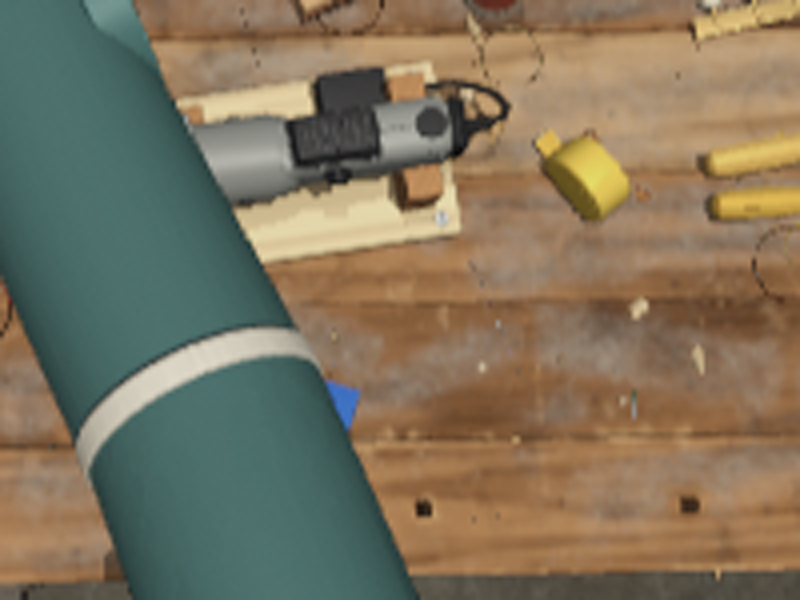

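Bench right of the stand is bare (around crop (520,350)). Block is held: width stays at 44.8 mm, about 1.2 N of weight. I'll carry it to about (480,-270).

move_arm:
  motion: "-65 391 0 0 20;-65 391 0 0 20;-65 391 0 0 20;-65 391 0 0 20;-65 391 0 0 20;-65 391 0 0 20;-65 391 0 0 20;-65 391 0 0 20;-65 391 0 0 20;-65 391 0 0 20;-65 391 0 0 20;-65 391 0 0 20"

```text
time: 4.78
eef_pos: [480.3, -264.3, 260.9]
tcp_rot: [-3.14, -0.002, -0.198]
ft_force: [0.6, 0.4, -1.3]
width: 44.6
```

```bash
python3 -c "
from h import *
rel(481,-270,33,-.193)
show('scene','pics/s3.png',180,60,270,220,2.9)"
```

```text
t 4.78 pos [ 480.3 -264.3  260.9] rot [-3.14e+00 -2.00e-03 -1.98e-01] w 44.6 F [ 0.6  0.4 -1.3] -> shift [  1.4   5.8 227.9] turn -0.005
```

View pics/s3.png

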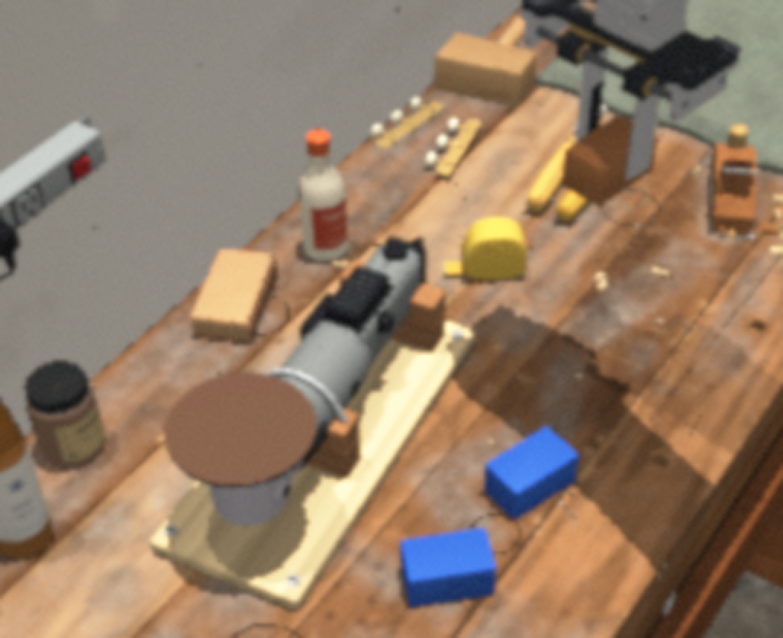

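The block hangs level in the gripper at crop (605,160), and the disc is bare. Lower it.

move_arm:
  motion: "0 6 40 0 20;0 6 80 0 20;0 6 120 0 20;0 6 155 0 20;0 6 185 0 20;0 6 205 0 20;0 6 217 0 20;0 6 222 0 20;0 6 225 0 20;0 6 225 0 20"

```text
time: 5.67
eef_pos: [480.8, -268.0, 36.9]
tcp_rot: [-3.14, -0.003, -0.195]
ft_force: [-0.2, -0.4, -0.9]
width: 44.7
```

move_arm:
  motion: "0 0 1 0 20;0 0 2 0 20;0 0 3 0 20;0 0 4 0 20;0 0 4 0 20"

```text
time: 6.08
eef_pos: [482.0, -268.3, 34.9]
tcp_rot: [-3.141, -0.005, -0.195]
ft_force: [-6.1, 1.6, 23.5]
width: 44.7
```

It is down; 23 N of contact at z 35. Back off 1 mm, open, rise.

move_arm:
  motion: "0 0 -1 0 40;0 0 -1 0 50;0 0 -1 0 60;0 0 -1 0 75;0 0 -1 0 90;0 0 -1 0 94;0 0 -1 0 94;0 0 -30 0 94;0 0 -60 0 94;0 0 -100 0 94;0 0 -140 0 94;0 0 -180 0 94"

```text
time: 7.08
eef_pos: [480.7, -267.9, 216.7]
tcp_rot: [-3.141, -0.004, -0.195]
ft_force: [-0.3, -0.8, -0.9]
width: 94.1
```

```bash
python3 -c "
from h import *
print(stand([(0,-92,150),(-34,-92,99)]))
rel(500,-110,215,-.193)"
```

```text
[[ 644.56460957 -104.13797554  150.        ]
 [ 610.88318383 -108.78141821   99.        ]]
t 7.08 pos [ 480.7 -267.9  216.7] rot [-3.141 -0.004 -0.195] w 94.1 F [-0.3 -0.8 -0.9] -> shift [ -11.6 -158.6    1.8] turn -0.002
```

Only vertical tool poses are available. The trigger therefore has to be pressed by the gripper body (97 mm above the tips: body at z 119 puts the tips at z 22, above the 18 mm plywood), with a finger pushing the button. I'll check the gripper's shape, the placed block and the black box behind the grip in one composite.

```bash
python3 - <<'E'
from h import *
p=proj("scene",np.array([[481,-268,260.]]))[0];q=proj("scene",np.array([[481,-268,20.]]))[0];print(p,q)
f=robot.grab_frame("scene")[:,:,::-1]
u0=int(min(p[0],q[0]))-45;v0=max(0,int(p[1])-55)
a=f[v0:v0+120,u0:u0+100];a=cv2.resize(a,None,fx=5,fy=5,interpolation=cv2.INTER_CUBIC);print(u0,v0,a.shape)
g=cv2.imread("pics/scene0.png")[140:200,285:335];b=cv2.resize(g,None,fx=5.8,fy=5.8,interpolation=cv2.INTER_CUBIC)
c=np.zeros((600,800,3),np.uint8);c[:a.shape[0],:500]=a[:600,:500];c[:b.shape[0],502:502+b.shape[1]]=b[:, :290]
cv2.imwrite("pics/comp.png",c)
T=lambda x,y,z:pix("top",260+x/5.6,140+y/5.6,z)
for z in(60,100):
  for x,y in((497,45),(595,40),(545,40)):
    w=T(x,y,z)[:2]-[632,-13];print(z,(x,y),round(w@[.99,.137]),round(w@[-.137,.99]))
E
```

```text
[392.13182888 107.54752368] [383.66443144 176.15085774]
338 52 (600, 500, 3)
60 (497, 45) 66 -94
60 (595, 40) 60 -151
60 (545, 40) 65 -122
100 (497, 45) 56 -89
100 (595, 40) 50 -145
100 (545, 40) 55 -117
```

View pics/comp.png

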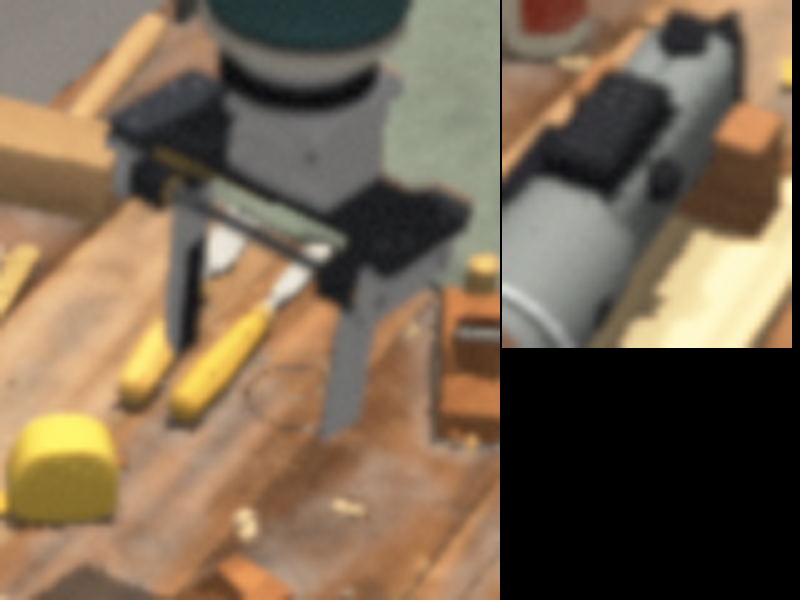

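The composite shows straight fingers hanging from 75 mm wide carriages that extend about 29 mm outward of each finger's back. So: fingers shut, stand just in front of the button, the +x carriage overlaps the trigger, and the finger's back pushes the button.

```bash
python3 -c "
from h import *
w=stand([(-57,-92,217)])[0];rel(*w,.137)"
```

```text
t 7.13 pos [ 483.5 -269.   224.3] rot [ 3.139 -0.013 -0.194] w 93.6 F [ 3.9 -1.3 10.2] -> shift [  72.2 -174.3    7.8] turn -0.331
```

move_arm:
  motion: "72 -174 3 -0.33 30;72 -174 3 -0.33 0;72 -174 3 -0.33 0;72 -174 3 -0.33 0;72 -174 3 -0.33 0;72 -174 3 -0.33 0;72 -174 3 -0.33 0;72 -174 3 -0.33 0;72 -174 3 -0.33 0;72 -174 3 -0.33 0"
  force: 40

```text
time: 7.97
eef_pos: [587.4, -113.4, 221.8]
tcp_rot: [3.135, -0.011, 0.134]
ft_force: [-1.1, -1.0, 0.7]
width: 30.9
```

```bash
python3 -c "
from h import *
w=stand([(-57,-92,60)])[0];rel(*w,.137)"
```

```text
t 7.97 pos [ 587.4 -113.4  221.8] rot [ 3.135 -0.011  0.134] w 30.9 F [-1.1 -1.   0.7] -> shift [ -0.9  -2.5 161.7] turn -0.003
```

move_arm:
  motion: "-2 -2 0 0 0;-2 -2 0 0 0;-2 -2 0 0 0;-2 -2 0 0 0;-2 -2 0 0 0;-2 -2 0 0 0"

```text
time: 8.47
eef_pos: [585.2, -111.7, 221.7]
tcp_rot: [3.135, -0.011, 0.134]
ft_force: [0.8, 0.0, -1.1]
width: 0.4
```

move_arm:
  motion: "0 0 30 0 0;0 0 60 0 0;0 0 90 0 0;0 0 115 0 0;0 0 135 0 0;0 0 148 0 0;0 0 156 0 0;0 0 160 0 0;0 0 160 0 0"

```text
time: 9.22
eef_pos: [587.2, -112.5, 61.7]
tcp_rot: [3.135, -0.011, 0.134]
ft_force: [0.4, 0.2, 1.0]
width: 0.8
```

```bash
python3 -c "
from h import *
w=stand([(-46.5,-92,60)])[0];rel(*w,.137)"
```

```text
t 9.22 pos [ 587.2 -112.5   61.7] rot [ 3.135 -0.011  0.134] w 0.8 F [0.4 0.2 1. ] -> shift [11.5 -0.5  1.8] turn -0.003
```

move_arm:
  motion: "3 0 1 0 0;6 0 2 0 0;8 0 2 0 0;8 0 2 0 0"

```text
time: 9.55
eef_pos: [595.9, -111.4, 60.4]
tcp_rot: [3.134, -0.012, 0.134]
ft_force: [-0.4, 1.1, 0.4]
width: 0.3
```

move_arm:
  motion: "1 0 0 0 0;2 0 0 0 0;2 0 0 0 0"

```text
time: 9.8
eef_pos: [598.1, -111.1, 60.6]
tcp_rot: [3.134, -0.012, 0.134]
ft_force: [-0.2, 0.6, 0.4]
width: 0.7
```

move_arm:
  motion: "1 0 0 0 0;2 0 0 0 0;2 0 0 0 0"

```text
time: 10.05
eef_pos: [600.1, -110.9, 60.6]
tcp_rot: [3.134, -0.012, 0.134]
ft_force: [-2.4, -0.5, 1.0]
width: 0.2
```

Button contact at x≈600 (−2.4 N), about where predicted. Back off 2 mm and lower the body onto the trigger.

move_arm:
  motion: "-2 0 2 0 0;-2 0 5 0 0;-2 0 8 0 0;-2 0 10 0 0;-2 0 10 0 0"

```text
time: 10.47
eef_pos: [598.0, -111.1, 49.9]
tcp_rot: [3.135, -0.011, 0.134]
ft_force: [-0.0, 0.1, 0.7]
width: 0.4
```

move_arm:
  motion: "0 0 1 0 0;0 0 2 0 0;0 0 3 0 0;0 0 3 0 0"

```text
time: 10.8
eef_pos: [598.0, -111.1, 46.8]
tcp_rot: [3.135, -0.011, 0.134]
ft_force: [-0.1, 0.2, 1.1]
width: 0.4
```

No trigger contact at body z 122, so the carriage doesn't reach over it when shut. One look from the side camera.

```bash
python3 - <<'E'
from h import *
T=lambda x,y,z:pix("top",260+x/5.6,140+y/5.6,z)
S=lambda x,y,z:pix("scene",225+x/4.2,130+y/4.2,z)
for z in(20,40,60,80,100,120):
    o=[]
    for w in (T(497,48,z),T(497,95,z),S(250,188,z)):
        w=w[:2]-[632,-13];o+=[round(w@[.99,.137]),round(w@[-.137,.99])]
    print(z,o)
a=cv2.resize(robot.grab_frame("scene")[95:215,255:395,::-1],None,fx=5,fy=5,interpolation=cv2.INTER_CUBIC)
cv2.imwrite("pics/g.png",a)
E
```

```text
20 [75, -99, 46, -94, 78, -114]
40 [70, -96, 41, -91, 66, -96]
60 [65, -94, 37, -89, 55, -78]
80 [59, -91, 32, -87, 44, -60]
100 [54, -89, 27, -84, 32, -42]
120 [49, -86, 23, -82, 21, -25]
```

View pics/g.png

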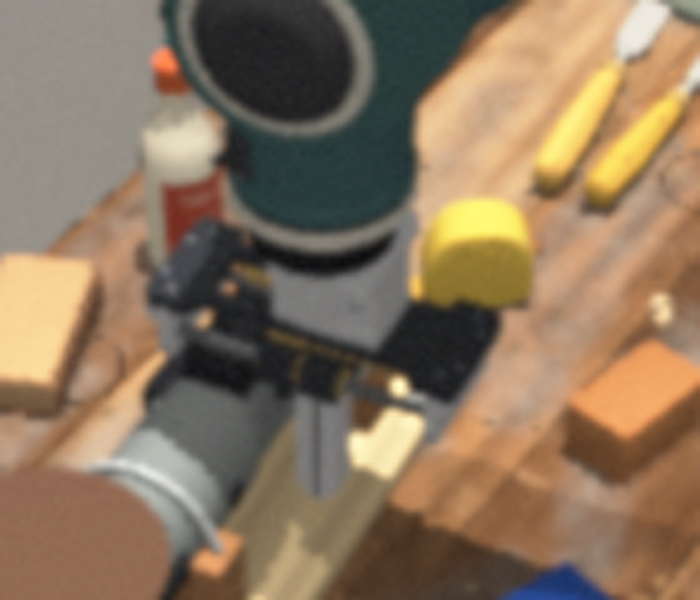

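Picture: the cedar block lies flat on the bench at crop (630,400). The gripper has a fixed frame with end blocks at ±88 mm and higher rods between them; the trigger at crop (215,365) sits under the rods. Check where the end-block bottoms project.

```bash
python3 - <<'E'
from h import *
o=robot.get_obs();R=Ro.from_euler("xyz",o["tcp_rot"])
def P(x,y,up): return ((proj("scene",(R.apply([x,y,-up])+o["eef_pos"])[None])[0]-[255,95])*5).round()
for x in(-88,-60,-30,0,30,60,88):
    print(x,[(up,P(x,-37.5,up).tolist(),P(x,37.5,up).tolist()) for up in(75,100,125)])
print("tip",P(0,0,-22)); print(o["time"])
E
```

```text
-88 [(75, [446.0, 454.0], [505.0, 362.0]), (100, [448.0, 419.0], [507.0, 327.0]), (125, [450.0, 383.0], [510.0, 291.0])]
-60 [(75, [396.0, 436.0], [456.0, 346.0]), (100, [397.0, 401.0], [458.0, 311.0]), (125, [398.0, 365.0], [460.0, 275.0])]
-30 [(75, [344.0, 418.0], [405.0, 329.0]), (100, [344.0, 383.0], [406.0, 294.0]), (125, [344.0, 347.0], [407.0, 258.0])]
0 [(75, [292.0, 400.0], [354.0, 313.0]), (100, [291.0, 365.0], [355.0, 278.0]), (125, [290.0, 329.0], [355.0, 241.0])]
30 [(75, [240.0, 383.0], [304.0, 296.0]), (100, [239.0, 348.0], [304.0, 261.0]), (125, [237.0, 311.0], [304.0, 225.0])]
60 [(75, [190.0, 365.0], [255.0, 280.0]), (100, [188.0, 330.0], [254.0, 245.0]), (125, [185.0, 294.0], [253.0, 209.0])]
88 [(75, [143.0, 349.0], [210.0, 265.0]), (100, [140.0, 314.0], [208.0, 230.0]), (125, [137.0, 278.0], [206.0, 194.0])]
tip [324. 482.]
10.85
```

The end plates do reach down to 75 mm above the TCP, at ±75..88 mm. So the new plan puts the trigger under the +x end plate (TCP 80 mm in front of it) and pushes the button by opening the jaws. Check clearance to the blue block first.

```bash
python3 - <<'E'
from h import *
f=cv2.imread("pics/top0.png");m=(f[:,:,0]>110)&(f[:,:,2]<70)&(f[:,:,1]<110)
m[:, :290]=0;m[:200]=0
n,l,s,c=cv2.connectedComponentsWithStats(m.astype(np.uint8))
for r in s[1:]:
    if r[4]>40: print(r,[pix("top",u,r[1],z).round() for u in(r[0],r[0]+r[2]) for z in(0,40)])
E
```

```text
[294 218  25  24  71] [array([489.,  89.,   0.]), array([485.,  87.,  40.]), array([487.,   5.,   0.]), array([483.,   5.,  40.])]
```

move_arm:
  motion: "0 0 -6 0 0;0 0 -13 0 0;-15 0 -13 0 0;-32 0 -13 0 20;-32 0 -13 0 50;-32 0 -13 0 58;-32 0 -13 0 58;-32 0 -13 0 58;-32 0 -13 0 58;-32 0 -13 0 58;-32 0 -13 0 58;-32 0 -13 0 58"

```text
time: 11.85
eef_pos: [566.3, -115.2, 59.4]
tcp_rot: [3.135, -0.011, 0.134]
ft_force: [0.1, -0.4, -0.3]
width: 56.2
```

move_arm:
  motion: "0 0 3 0 58;0 0 6 0 58;0 0 9 0 58;0 0 10 0 58;0 0 10 0 58"

```text
time: 12.27
eef_pos: [566.5, -115.2, 49.3]
tcp_rot: [3.135, -0.011, 0.134]
ft_force: [-1.3, -0.1, 4.2]
width: 58.0
```

Trigger contact at last: 4.2 N. Squeeze further.

move_arm:
  motion: "0 0 2 0 58;0 0 4 0 58;0 0 5 0 58;0 0 5 0 58"

```text
time: 12.6
eef_pos: [566.7, -115.2, 44.2]
tcp_rot: [3.135, -0.012, 0.134]
ft_force: [-1.9, 0.0, 5.7]
width: 58.1
```

move_arm:
  motion: "0 0 1 0 58;0 0 2 0 58;0 0 3 0 58;0 0 3 0 58"

```text
time: 12.93
eef_pos: [567.9, -115.2, 42.6]
tcp_rot: [3.134, -0.014, 0.134]
ft_force: [-7.4, -0.5, 23.0]
width: 58.0
```

Trigger at its stop (23 N at z 42.6; tips about 20.6, above the plywood). Open the jaws to drive the button in.

move_arm:
  motion: "0 0 0 0 64;0 0 0 0 68;0 0 0 0 72;0 0 0 0 76;0 0 0 0 80;0 0 0 0 84;0 0 0 0 84;0 0 0 0 84"
  force: 20

```text
time: 13.6
eef_pos: [565.7, -115.6, 42.9]
tcp_rot: [3.133, -0.01, 0.134]
ft_force: [-32.0, -0.9, 31.4]
width: 82.5
```

Width 82.5 puts the button about 6.7 mm in (blocked would be about 71). Now ease the trigger while holding the button.

move_arm:
  motion: "0 0 -1 0 82;0 0 -2 0 82;0 0 -3 0 82;0 0 -4 0 82;0 0 -5 0 82;0 0 -6 0 82;0 0 -7 0 82;0 0 -8 0 82;0 0 -9 0 82;0 0 -9 0 82"

```text
time: 14.43
eef_pos: [565.1, -115.6, 51.7]
tcp_rot: [3.133, -0.009, 0.134]
ft_force: [-6.2, -0.1, -0.9]
width: 82.0
```

Vertical force has gone at z 51.7, where a free trigger would still push with about 3 N, so it looks locked. Clear the trigger, then let the button go.

move_arm:
  motion: "0 0 -2 0 82;0 0 -4 0 82;0 0 -5 0 76;0 0 -5 0 70;0 0 -5 0 60;0 0 -5 0 50;0 0 -5 0 50;0 0 -5 0 50;0 0 -5 0 50"

```text
time: 15.18
eef_pos: [565.1, -115.6, 56.7]
tcp_rot: [3.133, -0.009, 0.134]
ft_force: [0.3, 0.2, -0.1]
width: 50.6
```

```bash
python3 -c "
from h import *
rel(566,-115,200,.137)"
```

```text
t 15.18 pos [ 565.1 -115.6   56.7] rot [ 3.133 -0.009  0.134] w 50.6 F [ 0.3  0.2 -0.1] -> shift [   2.3    0.7 -143.3] turn -0.003
```

Touch check: open to 74. A released button would be met at 69, a locked one only at about 80.

move_arm:
  motion: "0 0 0 0 60;0 0 0 0 70;0 0 0 0 74;0 0 0 0 74;0 0 0 0 74;0 0 0 0 74"

```text
time: 15.68
eef_pos: [565.1, -115.5, 56.7]
tcp_rot: [3.133, -0.009, 0.134]
ft_force: [-0.6, 0.1, -0.4]
width: 74.1
```

move_arm:
  motion: "0 0 0 0 50;0 0 0 0 50;0 0 0 0 50;0 0 0 0 50;0 0 0 0 50;-20 0 -35 0 50;-60 0 -75 0 50;-100 0 -115 0 50;-130 0 -145 0 50;-130 0 -145 0 50;-130 0 -145 0 50"

```text
time: 16.6
eef_pos: [433.0, -133.0, 204.0]
tcp_rot: [3.129, -0.012, 0.132]
ft_force: [1.3, -1.0, 1.1]
width: 49.9
```

```bash
python3 - <<'E'
from h import *
rel(450,-120,200,.137)
f=robot.grab_frame("scene")[:,:,::-1];g=cv2.imread("pics/scene0.png")
r=lambda i:cv2.resize(i[140:200,280:340],(396,396),interpolation=cv2.INTER_CUBIC)
c=np.hstack([r(g),r(f)]);d=cv2.resize(f[90:210,200:470],(792,352),interpolation=cv2.INTER_AREA)[:200]
cv2.imwrite("pics/fin.png",np.vstack([c,cv2.resize(f[130:198,200:470],(792,200))]))
E
```

```text
t 16.6 pos [ 433. -133.  204.] rot [ 3.129 -0.012  0.132] w 49.9 F [ 1.3 -1.   1.1] -> shift [ 18.5 -10.7   4.1] turn -0.005
```

View pics/fin.png

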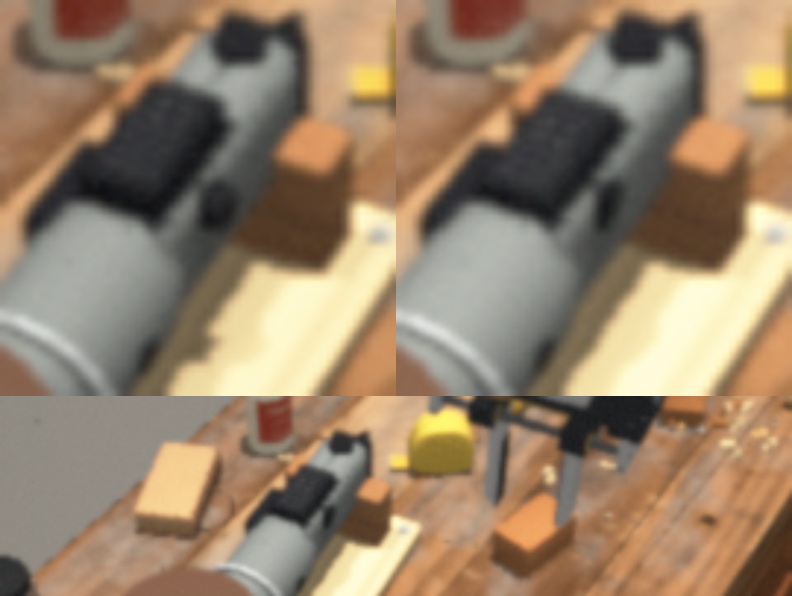

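Before and after (left and right): the button has moved in (before (217,205), after (608-396=212,205), and now flatter). The trigger sits lower. The cedar block lies flat on the bench at (535,540), clear of everything. Handing in.

```bash
python3 -c "
from bench import robot
print(robot.close_job(), robot.get_obs()['time'])"
```

```text
the job is handed in; nothing more can be done
the job is handed in; nothing more can be done
```

The offcut is off the disc and the sander looks locked on. I handed the job in at about 16.7 s of the 54 s. The hand-in reports no verdict, so the points below rest on my own checks.

**Offcut:** I lifted it off the disc and set it flat, same way up, on the bare bench right of the stand at about (481, -268). It gripped at 45 mm rather than the stated 56 mm. The last picture shows it flat and clear of the stand.

**Trigger and button:** My first try, with the fingers shut, didn't reach the trigger. I then pressed the trigger with the gripper's end plate until it hit its stop. The upward force read 23 N there and rose to 31 N while I pushed the button, under the 40 N limit. Opening the jaws to 82.5 mm pushed the button in by about 6.7 mm. I eased the trigger while still holding the button, then let go.

**Last checks:**
- **Trigger:** there was no upward force at z 51.7, where a free trigger should still have pushed back with about 3 N.
- **Button:** opening a finger to 74 mm met nothing, where a released button would have been touched at about 69 mm.
- **Picture:** the final view shows the trigger lower and the button in. I could not read either joint directly.
- **Other things on the bench:** I didn't measure the try square, tape measure or tape roll again, but the arm touched none of them that I could tell.

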